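Fetch the loupe from under the riser with a reacher

ROBOT

A 7-joint arm with a two-finger parallel gripper is mounted at the origin on the work surface; the furniture and walls round the work are solid. World frame = base frame: x ahead of the robot, y to its left, z up, the work surface at z = 0. Lengths are in m, angles in rad, forces in N, time in s.
With the tool pointing down it reaches from about 0.4 to 0.85 m from the base axis. Payload 6.9 kg.
Tool frame: the origin (TCP) lies on the centre line of the jaws, within the pads' length; the fingertips stand 22 mm ahead of it and the grasp point (between the pads) lies 3 mm ahead of it; z points along the fingers, y is the line along which they close (so a half turn about z gives the same grasp; the last joint's range is limited). The gripper opens to 85 mm and grips with 20 to 120 N. Pads are 22 mm wide; open, the fingers measure 114 mm over their backs; the gripper's body (76 mm by 85 mm) begins 54 mm behind the grasp point. The pads swing forward as they close: fully open they stand 13 mm farther back than shut.
Start: joints at [-1, 0.507, -0.238, 1.5, 0.126, 1.149, -0.155], TCP at [0.28, 0.559, 0.217] pointing down, gripper open.
Joint ranges: [-3.08, 3.08], [-0.24, 2.05], [-1.43, 1.35], [0, 2.5], [-1.52, 4.66], [0.17, 1.96], [-2.89, 2.89]. Speed limits (rad/s): [2.39, 2.39, 3.14, 3.14, 3.14, 3.14, 3.14].

INTERFACE

Orientations are given as a unit quaternion [x, y, z, w].
In Python, from workcell import * gives the robot as it stands.
- The arm moves only by the tool send_rows, never from a script. Its argument "increments" is a list of rows, each an object of numbers: "tx", "ty", "tz": the shift along the tool's x, y, z scaled (see below); "rx", "ry", "rz": the turn, a rotation vector about the tool's x, y, z scaled (see below). A call has 1 to 10 rows; each row shifts and turns the commanded pose from where the row before left it, along the tool's axes as they then stand; what a row does not reach is not made up. The controller multiplies each number of a shift by 0.12 m and each number of a turn by pi/2 rad. A row lasts 1/10 s, in which the tool goes at most 50 mm and 8.59 degrees, less where a joint would pass 70% of its speed; a pose out of reach is approached as far as the arm can. A call with a number of a shift or a turn outside -1 to 1 is refused whole. A call with a gripper value outside its range is refused whole. "jaw" is the opening, from -1 (shut) to 1 (fully open), so that 0 is half open, set as the call begins (left out, the last holds). The fingers move at their own pace and stop on an object; "squeeze" is the grip in N (left out, the last holds). Time passes only in rows, so rows that do not move let the fingers close. It gives the time, the measured TCP pose, the force, the opening and the grip force at its end, in the units of the state.
- get_state(): the state, without advancing time (a new reading comes with each control period).
- camera(name): name is "side" or "top" or "wrist"; returns (picture, depth): 480x640x3 uint8, red, green, blue; 480x640 float32, m along the optical axis (not along the pixel's ray), 0 where there is no reading.
- camera_info(name): a dict with "K" (3x3 intrinsics, pixels), "pose" (4x4, takes a point from camera to world coordinates); the wrist camera has in their place "hand_eye" (4x4, takes a point from camera to tool coordinates, whose origin is the TCP and whose axes are the flange's). Camera axes: x right, y down, z forward; pixel columns grow to the right and rows downward; lengths in m; the calibration is good to about 2 mm. A picture is of the moment at which its call begins: read the wrist's pose just before it. camera_info takes no time and is no camera call.
- finish_job(): hands the job in; it is judged then, once.
The state is a dict: "time": time; "joint_pos": joint angles; "joint_velocities": joint speeds; "joint_torque": joint torques, N m; "tool_pos": TCP position; "eef_rot": TCP orientation; "force": force on the tool from outside, world axes, zero at the start; "ft_torque": the same for the moment, N m; "opening": opening from 0.0 (shut) to 1.0 (fully open); "gripper_force": force on a finger pad.
Only numpy, scipy, OpenCV 4.12 (cv2) and the standard library are available. Lean on these libraries where they do the work, as an engineer would, in place of code of your own. Each camera call takes 0.05 s, during which the arm holds its last target. There are 200 camera calls.

TASK

The round stand loupe has ended up deep under the clear riser, beside an eraser. Take the reacher, squeeze its trigger to close its jaws on the loupe under there, draw it out and lift it over to stand upright, wholly on the cover of the closed notebook; then let go of it and lay the reacher flat on the bare table on its feet, clear in front of the riser. Fetch the loupe only with the reacher, never with the fingers, do not upset it on the way, and leave the eraser where it is.

Things in the scene. Friction and masses are not known exactly. Their poses are not given: they have to be found in the camera images.
- reacher_grip (a point): Reacher (pick-up tool), 290 mm long, 0.26 kg, standing on its feet on the table. Point: middle of its squeeze handle, 30 mm above its underside; x along the tool to the jaws, y from palm plate to trigger plate, z up. Two upright black plates 8 to 52 mm above the underside: fixed palm plate (outer face y = -28 mm) and trigger plate (y = +28 at rest), 60 mm long: grasp from above across both.
- trigger (a joint): Travel of the trigger plate to the palm plate: 0 = handle 56 mm wide, jaws open; 0.016 m = 40 mm, jaws nearly shut. Return spring 6 N at rest, 12 N at full travel. Jaws meet the loupe near 0.009 m (handle 47 mm); each 4.6 N of squeeze beyond the spring gives 1 N per jaw. Hold at 52 to 54 mm to carry it with jaws open. In evenly closing fingers the tool shifts half the travel to its +y.
- jaw_centre (a point): Point midway between the jaw pads, fixed to the reacher 200 mm ahead (+x) of the grip point, 18 mm above the tool's underside: the loupe's middle belongs here. Axes as for the grip. Behind it: grey head (126 to 158 mm ahead of the grip, 54 mm wide, 33 mm high), tube, handle, and a tail block to 72 mm behind the grip, 46 mm high. The tool balances about 5 mm ahead of the grip.
- jaw_left: Left (+y) aluminium jaw with two rubber pads in a V, hinged in the head 146 mm ahead of the grip point, 18 mm left of the middle. It swings level; tips reach 218 mm ahead of the grip point; pads 10 to 26 mm above the tool's underside. Fully open, the mouth is about 80 mm wide at the tips and the jaws 114 mm over their outsides.
- jaw_right: Right (-y) jaw, mirror image of the left one and moving with it.
- loupe_mid (a point): Black stand loupe, an upright waisted cylinder 38 mm in diameter and 34 mm high, about 45 g, standing on the table under the riser; the point is its centre, 17 mm above its foot. z is its axis.
- loupe: The same loupe; origin at the centre of its foot.
- riser: Clear acrylic riser (monitor stand), fixed: board 200 mm deep (x), 300 mm wide (y), 58 to 66 mm above the table; 8 mm side panels and back panel (x = +92 to +100 mm) leave a gap 58 mm high, 284 mm wide, open only at the front edge x = -100 mm. Origin: on the table under the board's middle; x points from the open front to the back, z up.
- eraser_mid (a point): White eraser in a sleeve, 44x23x13 mm, lying under the riser about 12 cm beside the loupe; the point is its centre.
- notebook: Closed black notebook lying on the table, 210 mm (x) by 153 mm (y), cover 12 mm above the table; origin at the centre of its underside.

How it is judged:
On the way, in this order (a step that is already met when the one before it is completed fails the run):
1. the jaws close on the loupe from both sides while it is still under the riser (contact force between each of jaw_left, jaw_right and loupe above 0.4 N and x of loupe_mid in the frame of riser above -0.08 m), for 0.2 s.
2. the loupe, still held in the jaws, is out in front of the riser and lifted off the table (contact force between each of jaw_left, jaw_right and loupe above 0.4 N and x of loupe_mid in the frame of riser below -0.12 m and height (world z) of loupe_mid above 0.024 m), for 0.2 s.
At the end, for the whole second after the job is handed in: The loupe stands upright (0.15 rad) at rest with its whole foot on the notebook, untouched by the jaws; the reacher lies on its feet on the bare table (grip under 36 mm high, tilt under 0.12 rad), jaw centre over 20 mm in front of the riser; the eraser moved under 30 mm (x of loupe_mid in the frame of notebook between -0.086 and 0.086 m and y of loupe_mid in the frame of notebook between -0.058 and 0.054 m and z of loupe_mid in the frame of notebook between 0.024 and 0.034 m and angle between loupe's own z axis and vertical below 0.15 rad and linear speed of loupe below 0.02 m/s and contact force between each of jaw_left, jaw_right and loupe below 0.05 N and height (world z) of reacher_grip below 0.036 m and angle between reacher_grip's own z axis and vertical below 0.12 rad and x of jaw_centre in the frame of riser below -0.12 m and distance of eraser_mid from where it was at the start of the episode below 0.03 m).
It fails at once if the gripper's fingers touch the loupe (contact force between the fingers and loupe above 0.3 N).
It fails at once if the loupe is tipped by more than about 45 degrees (angle between loupe's own z axis and vertical above 0.8 rad).
It fails at once if the eraser is moved by more than 30 mm (distance of eraser_mid from where it was at the start of the episode above 0.03 m).
It also fails if it takes over 53 s, if anything falls off the work surface, if the arm or the gripper's body presses on something with over 40 N, if the wrist force passes 120 N, or if a joint passes its speed limit or range.

## Working session

There is one attempt and no reset: what is moved stays moved. The work goes in short steps, Python scripts to look and compute and a tool call to move; the robot and the scene stay as the last step left them, time stands still between calls to the robot, and variables do not carry over. Pictures are saved under pics/ and viewed, at most 10 in all, crops included, and the job is handed in when it is done.

Besides the shell and the picture viewer there is one more tool, called in YAML: its name, and indented under it one key for each argument. send_rows: Moves the arm, as the interface text tells. Its arguments: {"type":"object","properties":{"increments":{"type":"array"},"jaw":{"type":"number"},"squeeze":{"type":"number"}},"required":["increments"]}

```bash
mkdir -p pics; ls; python3 - <<'E'
from workcell import *
import cv2,numpy as np
s=get_state();print(s)
ims=[]
for n in("top","side"):
    im,d=camera(n);np.savez(f"pics/{n}0.npz",im=im,d=d);cv2.imwrite(f"pics/{n}0.png",im[:,:,::-1])
    print(n,camera_info(n))
print(camera_info("wrist"))
E
```

```text
pics
{'time': 0.0, 'joint_pos': array([-1.00052025,  0.5083452 , -0.23753562,  1.50117509,  0.12571861,
        1.1489005 , -0.15480834]), 'joint_velocities': array([-0.00010313, -0.00054808, -0.00084834, -0.00289569, -0.00028175,
        0.00202259, -0.00081391]), 'joint_torque': array([ 2.74947270e-04, -6.20620966e+01, -2.18659401e+00, -2.49658012e+01,
        1.24316101e-02,  1.22504492e-02, -8.65758409e-06]), 'tool_pos': array([0.27996314, 0.5581728 , 0.21581093]), 'eef_rot': array([ 2.30286887e-01,  9.73122350e-01, -8.98272115e-04, -1.87474310e-04]), 'force': array([-0.6094896 , -0.30364099,  0.33081223]), 'ft_torque': array([0.00488544, 0.030122  , 0.00373776]), 'gripper_force': 0.0, 'opening': 1.001260190527435}
top {'K': array([[529.40010884,   0.        , 316.80877929],
       [  0.        , 529.40010884, 236.01309663],
       [  0.        ,   0.        ,   1.        ]]), 'pose': array([[ 7.61282735e-03, -9.91041534e-01,  1.33336880e-01,
         3.36835833e-01],
       [-9.99968047e-01, -7.87010508e-03, -1.40258953e-03,
        -1.50128664e-02],
       [ 2.43939974e-03, -1.
[... 378 characters left out ...]

       [-0.12673528, -0.51654296,  0.84683029, -0.9868112 ],
       [-0.00645576, -0.85326655, -0.52143506,  0.63697874],
       [ 0.        ,  0.        ,  0.        ,  1.        ]])}
{'K': array([[374.26243114,   0.        , 317.78727715],
       [  0.        , 374.26243114, 239.9662128 ],
       [  0.        ,   0.        ,   1.        ]]), 'hand_eye': array([[ 2.32097586e-04, -9.64392753e-01, -2.64474126e-01,
         6.54455569e-02],
       [ 9.99998726e-01,  6.41570578e-04, -1.46187732e-03,
         9.21889237e-04],
       [ 1.57950271e-03, -2.64473450e-01,  9.64391673e-01,
        -1.56164421e-01],
       [ 0.00000000e+00,  0.00000000e+00,  0.00000000e+00,
         1.00000000e+00]])}
```

View pics/top0.png

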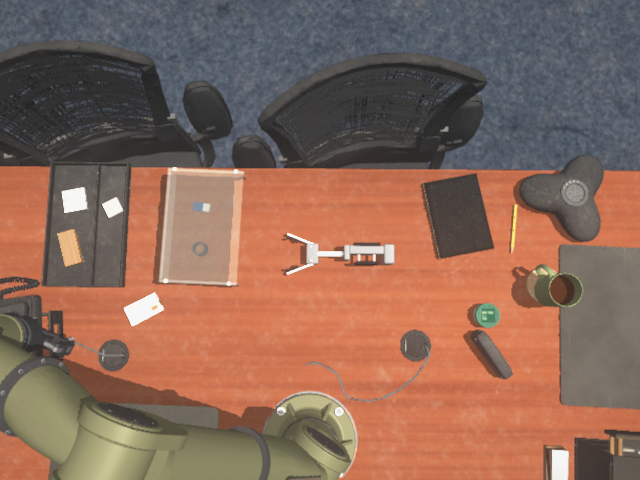

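View pics/side0.png

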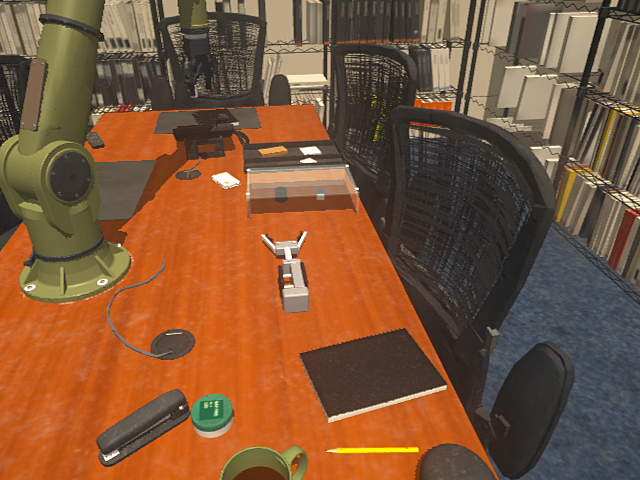

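Top view: riser spans about (160–243, 168–286) with its opening on the right, loupe at (200,249), eraser at (201,208), reacher from (287–395, 254), notebook at (458,216). The side view confirms this layout. I'll zoom in for measurements.

```bash
cat > h.py <<'E'
from workcell import *
import cv2,numpy as np
from scipy.spatial.transform import Rotation as R
def cast(n,uv,z,pose=None):
    i=camera_info(n);P=i["pose"] if pose is None else pose
    d=P[:3,:3]@np.linalg.inv(i["K"])@np.array([uv[0],uv[1],1.]);o=P[:3,3]
    return o+d*(z-o[2])/d[2]
def wpose(s):
    T=np.eye(4);T[:3,:3]=R.from_quat(s["eef_rot"]).as_matrix();T[:3,3]=s["tool_pos"]
    return T@camera_info("wrist")["hand_eye"]
E
python3 - <<'E'
from h import *
im=np.load("pics/top0.npz")["im"][160:300,150:400]
cv2.imwrite("pics/z.png",cv2.resize(im,None,fx=3.2,fy=3.2,interpolation=cv2.INTER_CUBIC)[:,:,::-1])
full=np.load("pics/top0.npz")["im"]
hsv=cv2.cvtColor(full,cv2.COLOR_RGB2HSV)
m=((hsv[:,:,1]<90)&(hsv[:,:,2]>90)).astype(np.uint8); m[:, :270]=0; m[:,405:]=0;m[:225]=0;m[285:]=0
print("reacher white bbox",cv2.boundingRect(m))
nb=(hsv[:,:,2]<75).astype(np.uint8); nb[:172]=0;nb[262:]=0;nb[:,:415]=0;nb[:,500:]=0
c=max(cv2.findContours(nb,0,1)[0],key=cv2.contourArea);r=cv2.minAreaRect(c);b=cv2.boxPoints(r)
print(r,[cast("top",p,.012).round(3) for p in b],cast("top",r[0],.012))
lo=(hsv[:,:,2]<110).astype(np.uint8); lo[:235]=0;lo[265:]=0;lo[:,:185]=0;lo[:,218:]=0
c=max(cv2.findContours(lo,0,1)[0],key=cv2.contourArea);print("loupe",cv2.boundingRect(c),cv2.minEnclosingCircle(c))
for z in(0,.034):print(cast("top",cv2.minEnclosingCircle(c)[0],z))
for p in((243,171),(237,286),(168,168),(160,284)):print("riser",p,cast("top",p,.066).round(3))
print("eraser",cast("top",(201,208),.013))
E
```

```text
reacher white bbox (286, 233, 109, 42)
((455.3018798828125, 201.94338989257812), (48.406455993652344, 54.0579719543457), 79.3803482055664) [array([ 0.672, -0.307,  0.012]), array([ 0.701, -0.452,  0.012]), array([ 0.571, -0.472,  0.012]), array([ 0.542, -0.329,  0.012])] [ 0.62125361 -0.38997305  0.012     ]Traceback (most recent call last):
  File "<stdin>", line 12, in <module>
ValueError: max() iterable argument is empty
```

View pics/z.png

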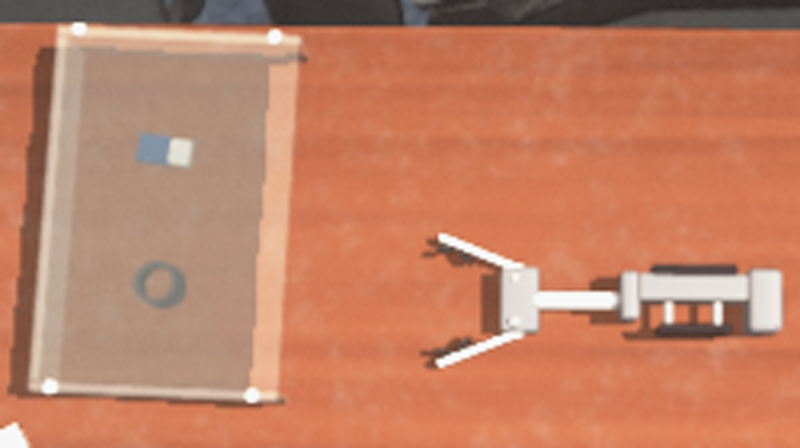

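The zoomed crop (3.2x, offset 150,160) shows the loupe ring at (160,285), the riser corners at (301,38), (281,402), (58,27) and (29,387), and the reacher axis running from (440,301) to (782,300). Black handle plates sit at (695,269) and (690,330).

```bash
python3 - <<'E'
from h import *
f=lambda x,y:(x/3.2+150-.35,y/3.2+160-.35)
P=lambda n,x,y,z:print(n,cast("top",f(x,y),z).round(4))
P("loupe",160,285,.034);P("eraser",165,150,.013)
for n,x,y in(("fr",301,38),("fl",283,402),("br",58,27),("bl",29,387)):P(n,x,y,.066)
P("tail end",782,300,.046);P("tail top",765,268,.046);P("tail bot",765,332,.046)
P("head back",538,299,.033);P("head front",502,299,.033);P("headtop",520,266,.033);P("headbot",520,332,.033)
P("tipL",437,364,.026);P("tipR",437,237,.026);P("tube",575,300,.03)
P("plates far",650,265,.052);P("plates far",738,265,.052);P("near",655,336,.052);P("near",722,336,.052)
for p in((423,183),(475,174),(493,247),(441,258)):print("nb",cast("top",p,.012).round(4))
s=np.load("pics/side0.npz")["im"]
cv2.imwrite("pics/s.png",cv2.resize(s[150:320,230:370],None,fx=4,fy=3.5,interpolation=cv2.INTER_CUBIC)[:,:,::-1])
E
```

```text
loupe [0.4865 0.2899 0.034 ]
eraser [0.603  0.2946 0.013 ]
fr [0.6867 0.1753 0.066 ]
fl [0.3906 0.1819 0.066 ]
br [0.6943 0.3739 0.066 ]
bl [0.4009 0.3837 0.066 ]
tail end [ 0.477  -0.2179  0.046 ]
tail top [ 0.503  -0.2044  0.046 ]
tail bot [ 0.4508 -0.2038  0.046 ]
head back [ 0.4776 -0.0198  0.033 ]
head front [0.4773 0.0096 0.033 ]
headtop [ 0.5047 -0.0049  0.033 ]
headbot [ 0.4504 -0.0053  0.033 ]
tipL [0.4241 0.0625 0.026 ]
tipR [0.5292 0.0641 0.026 ]
tube [ 0.4773 -0.0502  0.03  ]
plates far [ 0.504  -0.1103  0.052 ]
plates far [ 0.5046 -0.1817  0.052 ]
near [ 0.4464 -0.1143  0.052 ]
near [ 0.4468 -0.1683  0.052 ]
nb [ 0.6728 -0.3038  0.012 ]
nb [ 0.699  -0.4457  0.012 ]
nb [ 0.4997 -0.4873  0.012 ]
nb [ 0.4691 -0.3478  0.012 ]
```

View pics/s.png

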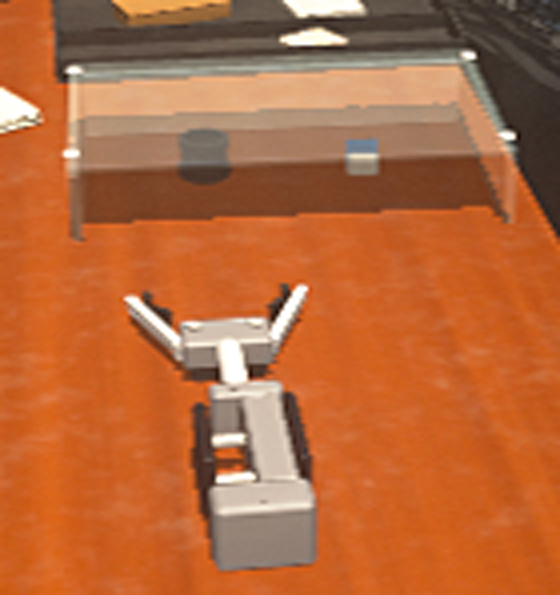

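send_rows:
  increments:
    - {"rz": 0.0705}
    - {"rz": 0.0705}
    - {"rz": 0.0705}
    - {"rz": 0.0705}
    - {"rz": 0.0705}
    - {"rz": 0.0705}
    - {"rz": 0.0705}
    - {"rz": 0.0705}
    - {"rz": 0.0705}
    - {"rz": 0.0705}
  jaw: 1
  squeeze: 35

```text
schema error: expected keys tx, ty, tz, rx, ry, rz
```

send_rows:
  increments:
    - {"tx": -0.293,"ty": 0.082}
    - {"tx": -0.293,"ty": 0.082}
    - {"tx": -0.293,"ty": 0.082}
    - {"tx": -0.293,"ty": 0.082}
    - {"tx": -0.293,"ty": 0.082}
    - {"tx": -0.293,"ty": 0.082}
    - {"tx": -0.293,"ty": 0.082}
    - {"tx": -0.293,"ty": 0.082}
    - {"tx": -0.293,"ty": 0.082}
    - {"tx": -0.293,"ty": 0.082}

```text
schema error: expected keys tx, ty, tz, rx, ry, rz
```

send_rows:
  increments:
    - {"tx": -0.293,"ty": 0.082}
    - {"tx": -0.293,"ty": 0.082}
    - {"tx": -0.293,"ty": 0.082}
    - {"tx": -0.293,"ty": 0.082}
    - {"tx": -0.293,"ty": 0.082}
    - {"tx": -0.293,"ty": 0.082}
    - {"tx": -0.293,"ty": 0.082}
    - {"tx": -0.293,"ty": 0.082}
    - {"tx": -0.293,"ty": 0.082}
    - {"tx": -0.293,"ty": 0.082}

```text
schema error: expected keys tx, ty, tz, rx, ry, rz
```

```bash
python3 - <<'E'
from h import *
s=get_state();P=wpose(s);im,d=camera("wrist");print(s["time"],s["tool_pos"],s["eef_rot"],s["joint_pos"],s["force"])
np.savez("pics/w1.npz",im=im,d=d,P=P);cv2.imwrite("pics/w1.png",im[:,:,::-1])
print("loupe side",cast("side",(281.25,189),.034),cast("side",(281.25,200),.0))
E
```

```text
0.1 [0.28006252 0.55823226 0.21591655] [ 2.30346368e-01  9.73108387e-01 -7.73340476e-04 -1.42155633e-04] [-1.00047215  0.50826245 -0.23748315  1.50101256  0.12573695  1.148879
 -0.15482548] [-0.2950808   0.28334656  0.71418096]
loupe side [0.49281893 0.28990022 0.034     ] [0.49159706 0.28854529 0.        ]
```

View pics/w1.png

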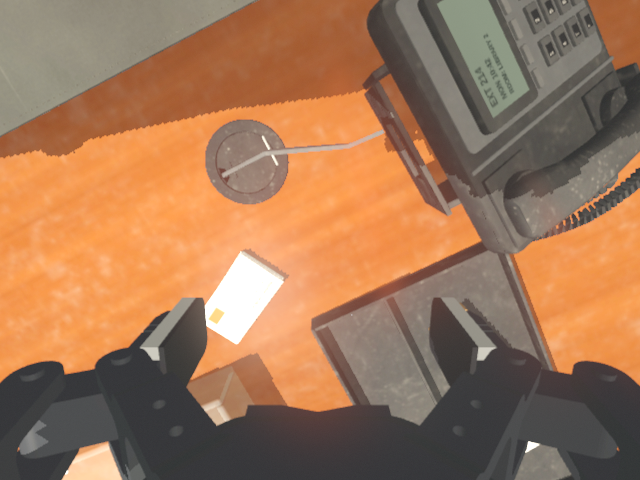

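The arm didn't move because every row needs all six keys. The wrist view shows only the phone and tray area, clear of the fingers. I'll resend the rows in full.

send_rows:
  increments:
    - {"tx": 0,"ty": 0,"tz": 0,"rx": 0,"ry": 0,"rz": 0.0705}
    - {"tx": 0,"ty": 0,"tz": 0,"rx": 0,"ry": 0,"rz": 0.0705}
    - {"tx": 0,"ty": 0,"tz": 0,"rx": 0,"ry": 0,"rz": 0.0705}
    - {"tx": 0,"ty": 0,"tz": 0,"rx": 0,"ry": 0,"rz": 0.0705}
    - {"tx": 0,"ty": 0,"tz": 0,"rx": 0,"ry": 0,"rz": 0.0705}
    - {"tx": 0,"ty": 0,"tz": 0,"rx": 0,"ry": 0,"rz": 0.0705}
    - {"tx": 0,"ty": 0,"tz": 0,"rx": 0,"ry": 0,"rz": 0.0705}
    - {"tx": 0,"ty": 0,"tz": 0,"rx": 0,"ry": 0,"rz": 0.0705}
    - {"tx": 0,"ty": 0,"tz": 0,"rx": 0,"ry": 0,"rz": 0.0705}
    - {"tx": 0,"ty": 0,"tz": 0,"rx": 0,"ry": 0,"rz": 0.0705}
  jaw: 1
  squeeze: 35

```text
time: 1.15
tool_pos: [0.28, 0.5585, 0.2163]
eef_rot: [0.709, 0.705, -0.0, 0.0]
force: [-0.8, -0.1, 0.4]
opening: 1.0
gripper_force: 0.0
```

send_rows:
  increments:
    - {"tx": -0.293,"ty": 0.082,"tz": 0,"rx": 0,"ry": 0,"rz": 0}
    - {"tx": -0.293,"ty": 0.082,"tz": 0,"rx": 0,"ry": 0,"rz": 0}
    - {"tx": -0.293,"ty": 0.082,"tz": 0,"rx": 0,"ry": 0,"rz": 0}
    - {"tx": -0.293,"ty": 0.082,"tz": 0,"rx": 0,"ry": 0,"rz": 0}
    - {"tx": -0.293,"ty": 0.082,"tz": 0,"rx": 0,"ry": 0,"rz": 0}
    - {"tx": -0.293,"ty": 0.082,"tz": 0,"rx": 0,"ry": 0,"rz": 0}
    - {"tx": -0.293,"ty": 0.082,"tz": 0,"rx": 0,"ry": 0,"rz": 0}
    - {"tx": -0.293,"ty": 0.082,"tz": 0,"rx": 0,"ry": 0,"rz": 0}
    - {"tx": -0.293,"ty": 0.082,"tz": 0,"rx": 0,"ry": 0,"rz": 0}
    - {"tx": -0.293,"ty": 0.082,"tz": 0,"rx": 0,"ry": 0,"rz": 0}

```text
time: 2.15
tool_pos: [0.3781, 0.2054, 0.2167]
eef_rot: [0.708, 0.707, -0.0, -0.0]
force: [0.1, 1.1, -0.6]
opening: 1.0
gripper_force: 0.0
```

send_rows:
  increments:
    - {"tx": -0.293,"ty": 0.082,"tz": 0,"rx": 0,"ry": 0,"rz": 0}
    - {"tx": -0.293,"ty": 0.082,"tz": 0,"rx": 0,"ry": 0,"rz": 0}
    - {"tx": -0.293,"ty": 0.082,"tz": 0,"rx": 0,"ry": 0,"rz": 0}
    - {"tx": -0.293,"ty": 0.082,"tz": 0,"rx": 0,"ry": 0,"rz": 0}
    - {"tx": -0.293,"ty": 0.082,"tz": 0,"rx": 0,"ry": 0,"rz": 0}
    - {"tx": -0.293,"ty": 0.082,"tz": 0,"rx": 0,"ry": 0,"rz": 0}
    - {"tx": -0.293,"ty": 0.082,"tz": 0,"rx": 0,"ry": 0,"rz": 0}
    - {"tx": -0.293,"ty": 0.082,"tz": 0,"rx": 0,"ry": 0,"rz": 0}
    - {"tx": -0.293,"ty": 0.082,"tz": 0,"rx": 0,"ry": 0,"rz": 0}
    - {"tx": -0.293,"ty": 0.082,"tz": 0,"rx": 0,"ry": 0,"rz": 0}

```text
time: 3.15
tool_pos: [0.476, -0.1461, 0.2166]
eef_rot: [0.707, 0.707, 0.0, -0.0]
force: [1.1, 0.8, 0.7]
opening: 0.994
gripper_force: 0.0
```

```bash
python3 - <<'E'
from h import *
s=get_state();P=wpose(s);im,d=camera("wrist");print(s["time"],s["tool_pos"],s["eef_rot"],s["joint_pos"],s["force"])
np.savez("pics/w2.npz",im=im,d=d,P=P);cv2.imwrite("pics/w2.png",im[:,:,::-1])
E
```

```text
3.15 [ 0.47603766 -0.14609041  0.21658361] [ 7.07494602e-01  7.06718731e-01  6.38382974e-06 -1.55599374e-04] [-0.00919627  0.32363656  0.35197047  1.83143124 -0.13007062  1.00922727
  0.39434956] [1.06597773 0.77542166 0.66327832]
```

View pics/w2.png

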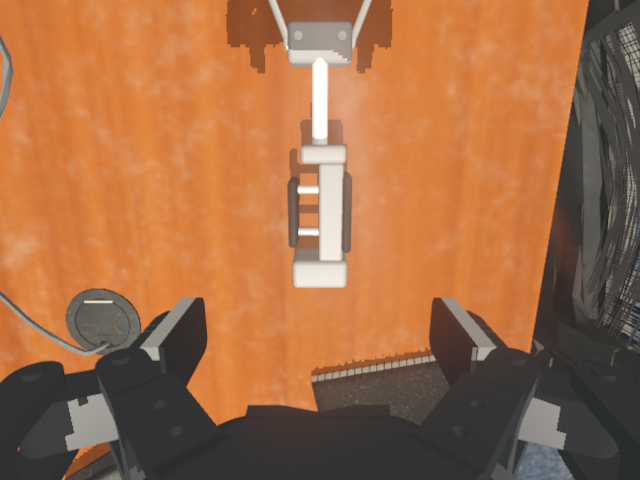

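The wrist view shows the reacher upright in the image: the outer edges of the plates at columns 289 and 352, rows 174–250, tail block front (bottom) at row 287, and the head around (320,45). I'll check the grip point from these.

```bash
python3 - <<'E'
from h import *
P=np.load("pics/w2.npz")["P"]
for n,p,z in(("pl",(289,182),.052),("pr",(353,176),.052),("pl2",(289,247),.052),("pr2",(352,251),.052),("tail",(320,262),.046),("tailL",(294,265),.046),("tailR",(347,265),.046),("headback",(320,50),.033),("headL",(288,50),.033),("headR",(353,50),.033)):
    print(n,cast("wrist",p,z,P).round(4))
E
```

```text
pl [ 0.453  -0.1161  0.052 ]
pr [ 0.5074 -0.1111  0.052 ]
pl2 [ 0.4518 -0.1739  0.052 ]
pr2 [ 0.5081 -0.1777  0.052 ]
tail [ 0.4795 -0.1901  0.046 ]
tailL [ 0.4555 -0.193   0.046 ]
tailR [ 0.5044 -0.193   0.046 ]
headback [ 0.4794 -0.0099  0.033 ]
headL [ 0.453  -0.0098  0.033 ]
headR [ 0.5067 -0.0099  0.033 ]
```

send_rows:
  increments:
    - {"tx": 0,"ty": 0.025,"tz": 0.2,"rx": 0,"ry": 0,"rz": 0}
    - {"tx": 0,"ty": 0,"tz": 0.2,"rx": 0,"ry": 0,"rz": 0}
    - {"tx": 0,"ty": 0,"tz": 0.2,"rx": 0,"ry": 0,"rz": 0}
    - {"tx": 0,"ty": 0,"tz": 0.2,"rx": 0,"ry": 0,"rz": 0}
    - {"tx": 0,"ty": 0,"tz": 0.2,"rx": 0,"ry": 0,"rz": 0}
    - {"tx": 0,"ty": 0,"tz": 0.2,"rx": 0,"ry": 0,"rz": 0}
    - {"tx": 0,"ty": 0,"tz": 0.15,"rx": 0,"ry": 0,"rz": 0}
    - {"tx": 0,"ty": 0,"tz": 0.1,"rx": 0,"ry": 0,"rz": 0}
    - {"tx": 0,"ty": 0,"tz": 0.1,"rx": 0,"ry": 0,"rz": 0}
    - {"tx": 0,"ty": 0,"tz": 0,"rx": 0,"ry": 0,"rz": 0}

```text
time: 4.2
tool_pos: [0.4783, -0.1445, 0.0296]
eef_rot: [0.708, 0.707, -0.0, -0.001]
force: [-0.2, 0.6, 0.6]
opening: 1.002
gripper_force: 0.0
```

send_rows:
  increments:
    - {"tx": 0,"ty": 0,"tz": 0,"rx": 0,"ry": 0,"rz": 0}
    - {"tx": 0,"ty": 0,"tz": 0,"rx": 0,"ry": 0,"rz": 0}
    - {"tx": 0,"ty": 0,"tz": 0,"rx": 0,"ry": 0,"rz": 0}
    - {"tx": 0,"ty": 0,"tz": 0,"rx": 0,"ry": 0,"rz": 0}
    - {"tx": 0,"ty": 0,"tz": 0,"rx": 0,"ry": 0,"rz": 0}
    - {"tx": 0,"ty": 0,"tz": 0,"rx": 0,"ry": 0,"rz": 0}
    - {"tx": 0,"ty": 0,"tz": 0,"rx": 0,"ry": 0,"rz": 0}
    - {"tx": 0,"ty": 0,"tz": 0,"rx": 0,"ry": 0,"rz": 0}
  jaw: 0.24

```text
time: 5.0
tool_pos: [0.4804, -0.145, 0.0319]
eef_rot: [0.708, 0.707, 0.001, 0.001]
force: [1.5, 0.9, 5.8]
opening: 0.62
gripper_force: 7.6
```

send_rows:
  increments:
    - {"tx": 0,"ty": 0,"tz": -0.02,"rx": 0,"ry": 0,"rz": 0}
    - {"tx": 0,"ty": 0,"tz": -0.02,"rx": 0,"ry": 0,"rz": 0}
    - {"tx": 0.1,"ty": 0.03,"tz": 0,"rx": 0,"ry": 0,"rz": 0}
    - {"tx": 0.15,"ty": 0.03,"tz": 0,"rx": 0,"ry": 0,"rz": 0}
    - {"tx": 0.15,"ty": 0.03,"tz": 0,"rx": 0,"ry": 0,"rz": 0}
    - {"tx": 0.15,"ty": 0.03,"tz": 0,"rx": 0,"ry": 0,"rz": 0}
    - {"tx": 0.15,"ty": 0,"tz": 0,"rx": 0,"ry": 0,"rz": 0}
    - {"tx": 0.1,"ty": 0,"tz": 0,"rx": 0,"ry": 0,"rz": 0}
    - {"tx": 0,"ty": 0,"tz": 0,"rx": 0,"ry": 0,"rz": 0}
    - {"tx": 0,"ty": 0,"tz": 0,"rx": 0,"ry": 0,"rz": 0}

```text
time: 6.0
tool_pos: [0.4934, -0.049, 0.0355]
eef_rot: [0.707, 0.707, -0.0, 0.0]
force: [0.4, -0.7, -2.3]
opening: 0.621
gripper_force: 6.9
```

```bash
python3 - <<'E'
from h import *
s=get_state();print(s["time"],s["tool_pos"],s["eef_rot"],s["force"],s["opening"],s["gripper_force"])
t,d=camera("top");sd,_=camera("side")
cv2.imwrite("pics/t3.png",t[:,:,::-1])
a=cv2.resize(t[160:300,150:350],(800,560),interpolation=cv2.INTER_CUBIC)[150:500]
b=cv2.resize(sd[150:240,240:380],(800,514),interpolation=cv2.INTER_CUBIC)[:250]
b=cv2.resize(sd[170:235,240:380],(540,250),interpolation=cv2.INTER_CUBIC); b=cv2.copyMakeBorder(b,0,0,0,260,0)
cv2.imwrite("pics/c3.png",np.vstack([a,b])[:,:,::-1])
E
```

```text
6.0 [ 0.49342952 -0.04901096  0.0354608 ] [ 7.07462484e-01  7.06750853e-01 -2.19781177e-04  1.34874522e-04] [ 0.43434905 -0.69824621 -2.33132472] 0.6212648650568104 6.871743947267532
```

View pics/c3.png

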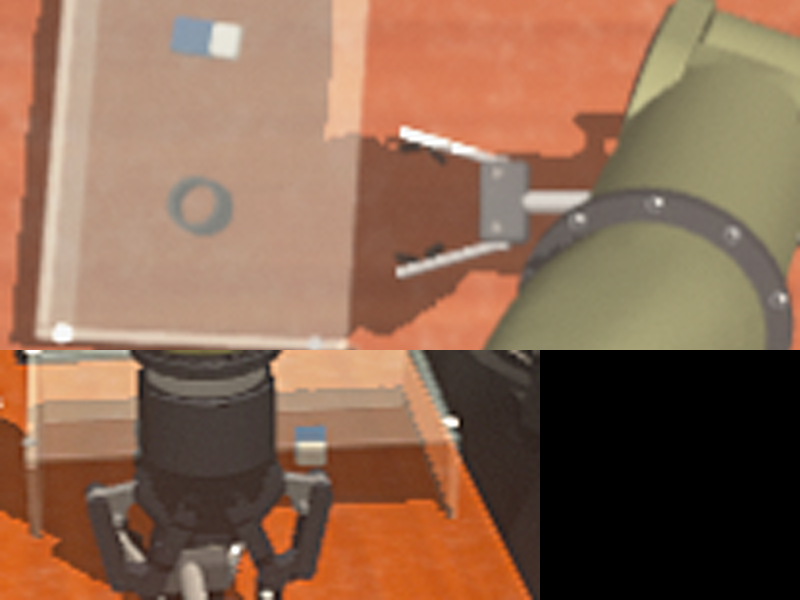

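Top crop (4x): the head and tube axis is at row 201 and the loupe centre is at (200,206). That 3 mm offset matches the sideways shift expected when the jaws close. The head centre at column 505 leaves about 140 mm to go.

send_rows:
  increments:
    - {"tx": 0.08,"ty": 0,"tz": 0.015,"rx": 0,"ry": 0,"rz": 0}
    - {"tx": 0.13,"ty": 0,"tz": 0,"rx": 0,"ry": 0,"rz": 0}
    - {"tx": 0.15,"ty": 0,"tz": 0,"rx": 0,"ry": 0,"rz": 0}
    - {"tx": 0.15,"ty": 0,"tz": 0,"rx": 0,"ry": 0,"rz": 0}
    - {"tx": 0.15,"ty": 0,"tz": 0,"rx": 0,"ry": 0,"rz": 0}
    - {"tx": 0.15,"ty": 0,"tz": 0,"rx": 0,"ry": 0,"rz": 0}
    - {"tx": 0.12,"ty": 0,"tz": 0,"rx": 0,"ry": 0,"rz": 0}
    - {"tx": 0.12,"ty": 0,"tz": 0,"rx": 0,"ry": 0,"rz": 0}
    - {"tx": 0.08,"ty": 0,"tz": 0,"rx": 0,"ry": 0,"rz": 0}
    - {"tx": 0.03,"ty": 0,"tz": 0,"rx": 0,"ry": 0,"rz": 0}

```text
time: 7.1
tool_pos: [0.4935, 0.0915, 0.0335]
eef_rot: [0.707, 0.707, 0.0, -0.0]
force: [-0.2, -0.2, -2.6]
opening: 0.623
gripper_force: 6.9
```

send_rows:
  increments:
    - {"tx": 0,"ty": 0,"tz": 0,"rx": 0,"ry": 0,"rz": 0}
    - {"tx": 0,"ty": 0,"tz": 0,"rx": 0,"ry": 0,"rz": 0}

```text
time: 7.3
tool_pos: [0.4937, 0.0896, 0.0337]
eef_rot: [0.708, 0.706, -0.0, 0.0]
force: [0.5, -0.4, -3.4]
opening: 0.619
gripper_force: 6.9
```

```bash
python3 - <<'E'
from h import *
s=get_state();print(s["time"],s["tool_pos"],s["eef_rot"],s["force"],s["opening"],s["gripper_force"])
t,d=camera("top")
cv2.imwrite("pics/c4.png",cv2.resize(t[180:300,150:290],(700,600),interpolation=cv2.INTER_CUBIC)[:,:,::-1])
E
```

```text
7.3 [0.49370105 0.08956746 0.03368453] [ 7.07942149e-01  7.06270381e-01 -1.68672420e-04  1.83955081e-04] [ 0.49167502 -0.37464066 -3.44523828] 0.6189574639175816 6.866622492671013
```

View pics/c4.png

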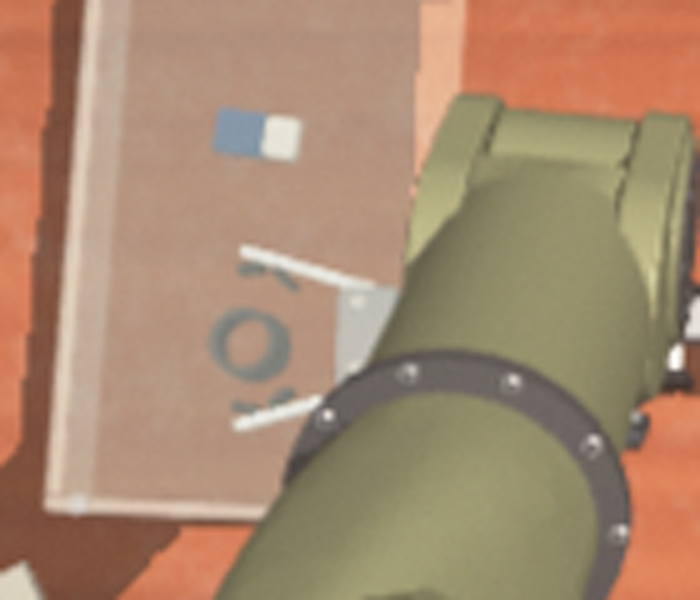

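Crop (5x): the loupe at (250,344) sits between the jaws, whose tips are at (243,250) and (237,425), and the head front is at column 337. I need about 3 mm more forward, then close.

send_rows:
  increments:
    - {"tx": 0.025,"ty": 0,"tz": 0,"rx": 0,"ry": 0,"rz": 0}
    - {"tx": 0,"ty": 0,"tz": 0,"rx": 0,"ry": 0,"rz": 0}

```text
time: 7.55
tool_pos: [0.4937, 0.0934, 0.0337]
eef_rot: [0.708, 0.706, 0.0, -0.0]
force: [0.3, -0.3, -2.1]
opening: 0.62
gripper_force: 6.9
```

send_rows:
  increments:
    - {"tx": 0,"ty": 0,"tz": 0,"rx": 0,"ry": 0,"rz": 0}
    - {"tx": 0,"ty": 0,"tz": 0,"rx": 0,"ry": 0,"rz": 0}
    - {"tx": 0,"ty": 0,"tz": 0,"rx": 0,"ry": 0,"rz": 0}
    - {"tx": 0,"ty": 0,"tz": 0,"rx": 0,"ry": 0,"rz": 0}
    - {"tx": 0,"ty": 0,"tz": 0,"rx": 0,"ry": 0,"rz": 0}
    - {"tx": 0,"ty": 0,"tz": 0,"rx": 0,"ry": 0,"rz": 0}
    - {"tx": 0,"ty": 0,"tz": 0,"rx": 0,"ry": 0,"rz": 0}
    - {"tx": 0,"ty": 0,"tz": 0,"rx": 0,"ry": 0,"rz": 0}
    - {"tx": 0,"ty": 0,"tz": 0,"rx": 0,"ry": 0,"rz": 0}
    - {"tx": 0,"ty": 0,"tz": 0,"rx": 0,"ry": 0,"rz": 0}
  jaw: -0.1
  squeeze: 32

```text
time: 8.55
tool_pos: [0.494, 0.0933, 0.0339]
eef_rot: [0.708, 0.707, 0.0, 0.0]
force: [-0.4, 0.7, 5.2]
opening: 0.513
gripper_force: 33.0
```

```bash
python3 - <<'E'
from h import *
s=get_state();print(s["time"],s["tool_pos"],s["eef_rot"],s["force"],s["opening"]*85,s["gripper_force"])
t,d=camera("top")
cv2.imwrite("pics/c5.png",cv2.resize(t[180:300,150:290],(700,600),interpolation=cv2.INTER_CUBIC)[:,:,::-1])
E
```

```text
8.55 [0.49398466 0.09332828 0.03390571] [7.07660631e-01 7.06552440e-01 2.16396161e-04 1.82904374e-04] [-0.43696185  0.72798572  5.19515221] 43.63315421585703 33.00258994102478
```

View pics/c5.png

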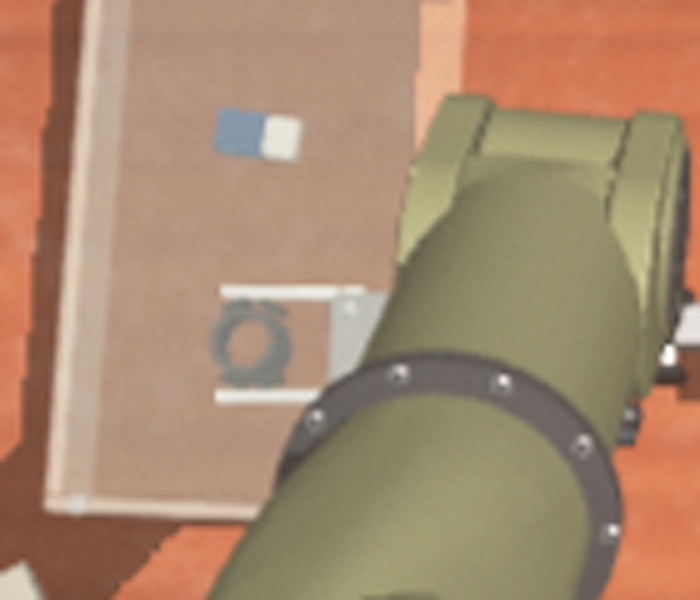

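The jaws have closed on the loupe: the bars are parallel either side of it at (250,344), with grip force 33 N and handle width 43.6 mm. Next I'll lift a little and draw it out.

send_rows:
  increments:
    - {"tx": 0,"ty": 0,"tz": -0.03,"rx": 0,"ry": 0,"rz": 0}
    - {"tx": 0,"ty": 0,"tz": -0.04,"rx": 0,"ry": 0,"rz": 0}
    - {"tx": -0.05,"ty": 0,"tz": 0,"rx": 0,"ry": 0,"rz": 0}
    - {"tx": -0.1,"ty": 0,"tz": 0,"rx": 0,"ry": 0,"rz": 0}
    - {"tx": -0.15,"ty": 0,"tz": 0,"rx": 0,"ry": 0,"rz": 0}
    - {"tx": -0.2,"ty": 0,"tz": 0,"rx": 0,"ry": 0,"rz": 0}
    - {"tx": -0.2,"ty": 0,"tz": 0,"rx": 0,"ry": 0,"rz": 0}
    - {"tx": -0.2,"ty": 0,"tz": 0,"rx": 0,"ry": 0,"rz": 0}
    - {"tx": -0.2,"ty": 0,"tz": 0,"rx": 0,"ry": 0,"rz": 0}
    - {"tx": -0.2,"ty": 0,"tz": 0,"rx": 0,"ry": 0,"rz": 0}

```text
time: 9.6
tool_pos: [0.4928, -0.0649, 0.0419]
eef_rot: [0.708, 0.706, -0.0, -0.0]
force: [0.9, -0.4, -4.3]
opening: 0.509
gripper_force: 33.0
```

send_rows:
  increments:
    - {"tx": -0.2,"ty": 0,"tz": 0,"rx": 0,"ry": 0,"rz": 0}
    - {"tx": -0.2,"ty": 0,"tz": 0,"rx": 0,"ry": 0,"rz": 0}
    - {"tx": -0.15,"ty": 0,"tz": 0,"rx": 0,"ry": 0,"rz": 0}
    - {"tx": -0.1,"ty": 0,"tz": 0,"rx": 0,"ry": 0,"rz": 0}
    - {"tx": -0.05,"ty": 0,"tz": -0.05,"rx": 0,"ry": 0,"rz": 0}
    - {"tx": 0,"ty": 0,"tz": -0.1,"rx": 0,"ry": 0,"rz": 0}
    - {"tx": 0,"ty": 0,"tz": -0.1,"rx": 0,"ry": 0,"rz": 0}
    - {"tx": 0,"ty": 0,"tz": -0.05,"rx": 0,"ry": 0,"rz": 0}
    - {"tx": 0,"ty": 0,"tz": 0,"rx": 0,"ry": 0,"rz": 0}
    - {"tx": 0,"ty": 0,"tz": 0,"rx": 0,"ry": 0,"rz": 0}

```text
time: 10.6
tool_pos: [0.4935, -0.1459, 0.0783]
eef_rot: [0.707, 0.707, 0.0, 0.0]
force: [-0.7, 0.5, -3.1]
opening: 0.513
gripper_force: 33.3
```

```bash
python3 - <<'E'
from h import *
s=get_state();P=wpose(s);w,_=camera("wrist");sd,_=camera("side");t,_=camera("top")
print(s["time"],s["tool_pos"],s["joint_pos"],s["force"],s["opening"]*85,s["gripper_force"])
a=cv2.resize(sd[190:340,220:370],(400,400),interpolation=cv2.INTER_CUBIC)
b=cv2.resize(w[0:300,170:470],(400,400),interpolation=cv2.INTER_CUBIC)
cv2.imwrite("pics/c6.png",np.hstack([a,b])[:,:,::-1])
E
```

```text
10.6 [ 0.49354962 -0.1459068   0.07834685] [ 0.04079747  0.51748542  0.29483108  1.9745703  -0.23083394  0.68088222
  0.47923999] [-0.722685    0.47438017 -3.09491487] 43.582077954529844 33.32279026508331
```

View pics/c6.png

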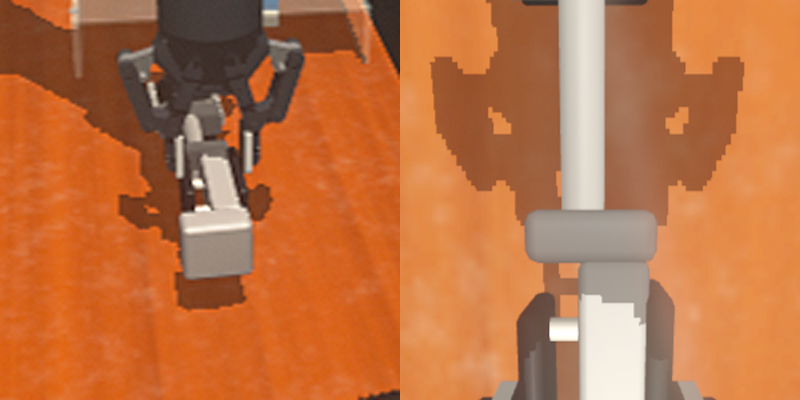

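The side view shows the tool lifted level in front of the riser; the loupe itself is hidden. The unchanged 43.6 mm width and about 3.1 N of weight say it is held. I'll back off toward the base and swing round to the notebook.

send_rows:
  increments:
    - {"tx": 0,"ty": -0.05,"tz": 0,"rx": 0,"ry": 0,"rz": 0}
    - {"tx": 0,"ty": -0.1,"tz": 0,"rx": 0,"ry": 0,"rz": 0}
    - {"tx": 0,"ty": -0.15,"tz": 0,"rx": 0,"ry": 0,"rz": 0}
    - {"tx": 0,"ty": -0.15,"tz": 0,"rx": 0,"ry": 0,"rz": 0}
    - {"tx": 0,"ty": -0.15,"tz": 0,"rx": 0,"ry": 0,"rz": 0}
    - {"tx": 0,"ty": -0.1,"tz": 0,"rx": 0,"ry": 0,"rz": 0.02}
    - {"tx": 0,"ty": 0,"tz": 0,"rx": 0,"ry": 0,"rz": 0.05}
    - {"tx": 0,"ty": 0,"tz": 0,"rx": 0,"ry": 0,"rz": 0.07}
    - {"tx": 0,"ty": 0,"tz": 0,"rx": 0,"ry": 0,"rz": 0.07}
    - {"tx": 0,"ty": 0,"tz": 0,"rx": 0,"ry": 0,"rz": 0.07}

```text
time: 11.75
tool_pos: [0.4089, -0.1465, 0.0782]
eef_rot: [0.846, 0.533, 0.0, -0.0]
force: [-0.2, -0.1, -3.1]
opening: 0.51
gripper_force: 33.4
```

send_rows:
  increments:
    - {"tx": 0,"ty": 0,"tz": 0,"rx": 0,"ry": 0,"rz": 0.07}
    - {"tx": 0,"ty": 0,"tz": 0,"rx": 0,"ry": 0,"rz": 0.07}
    - {"tx": 0,"ty": 0,"tz": 0,"rx": 0,"ry": 0,"rz": 0.07}
    - {"tx": 0,"ty": 0,"tz": 0,"rx": 0,"ry": 0,"rz": 0.07}
    - {"tx": 0,"ty": 0,"tz": 0,"rx": 0,"ry": 0,"rz": 0.07}
    - {"tx": 0,"ty": 0,"tz": 0,"rx": 0,"ry": 0,"rz": 0.07}
    - {"tx": 0,"ty": 0,"tz": 0,"rx": 0,"ry": 0,"rz": 0.07}
    - {"tx": 0,"ty": 0,"tz": 0,"rx": 0,"ry": 0,"rz": 0.07}
    - {"tx": 0,"ty": 0,"tz": 0,"rx": 0,"ry": 0,"rz": 0.07}
    - {"tx": 0,"ty": 0,"tz": 0,"rx": 0,"ry": 0,"rz": 0.07}

```text
time: 12.75
tool_pos: [0.4089, -0.1463, 0.0781]
eef_rot: [1.0, 0.012, -0.0, -0.0]
force: [-0.5, -0.1, -2.9]
opening: 0.511
gripper_force: 33.4
```

send_rows:
  increments:
    - {"tx": 0,"ty": 0,"tz": 0,"rx": 0,"ry": 0,"rz": 0.07}
    - {"tx": 0,"ty": 0,"tz": 0,"rx": 0,"ry": 0,"rz": 0.07}
    - {"tx": 0,"ty": 0,"tz": 0,"rx": 0,"ry": 0,"rz": 0.07}
    - {"tx": 0,"ty": 0,"tz": 0,"rx": 0,"ry": 0,"rz": 0.07}
    - {"tx": 0,"ty": 0,"tz": 0,"rx": 0,"ry": 0,"rz": 0.07}
    - {"tx": 0,"ty": 0,"tz": 0,"rx": 0,"ry": 0,"rz": 0.07}
    - {"tx": 0,"ty": 0,"tz": 0,"rx": 0,"ry": 0,"rz": 0.07}
    - {"tx": 0,"ty": 0,"tz": 0,"rx": 0,"ry": 0,"rz": 0.07}
    - {"tx": 0,"ty": 0,"tz": 0,"rx": 0,"ry": 0,"rz": 0.06}
    - {"tx": 0,"ty": 0,"tz": 0,"rx": 0,"ry": 0,"rz": 0.03}

```text
time: 13.75
tool_pos: [0.4089, -0.1462, 0.078]
eef_rot: [0.879, -0.478, -0.0, -0.0]
force: [-0.2, -1.3, -3.1]
opening: 0.508
gripper_force: 33.4
```

```bash
python3 - <<'E'
from h import *
s=get_state();print(s["time"],s["tool_pos"],s["joint_pos"],s["force"],s["opening"]*85,s["gripper_force"])
Rm=R.from_quat(s["eef_rot"]).as_matrix();print("x",Rm[:,0],"y",Rm[:,1])
c=[cast("side",p,.012)[:2] for p in((300,353),(405,330),(446,386),(329,416))]
print(np.round(c,4),np.mean(c,0))
c=[cast("top",p,.012)[:2] for p in((423,183),(475,174),(493,247),(441,258))];print(np.mean(c,0))
E
```

```text
13.75 [ 0.40893569 -0.14616865  0.07795806] [-0.38635662  0.64191286  1.0674756   2.17620437 -0.81502915  0.80521851
 -1.35051904] [-0.24387361 -1.26001326 -3.13538191] 43.184704307324196 33.35215508937836
x [ 5.43533644e-01 -8.39387262e-01 -4.50152233e-04] y [-8.39387363e-01 -5.43533668e-01 -7.65712117e-05]
[[ 0.4718 -0.3435]
 [ 0.6738 -0.3096]
 [ 0.6999 -0.4507]
 [ 0.5001 -0.4845]] [ 0.58637137 -0.39709454]
[ 0.5851689  -0.39611714]
```

send_rows:
  increments:
    - {"tx": 0.06,"ty": -0.01,"tz": 0,"rx": 0,"ry": 0,"rz": 0}
    - {"tx": 0.11,"ty": -0.01,"tz": 0,"rx": 0,"ry": 0,"rz": 0}
    - {"tx": 0.15,"ty": -0.01,"tz": 0,"rx": 0,"ry": 0,"rz": 0}
    - {"tx": 0.15,"ty": -0.01,"tz": 0,"rx": 0,"ry": 0,"rz": 0}
    - {"tx": 0.15,"ty": -0.01,"tz": 0,"rx": 0,"ry": 0,"rz": 0}
    - {"tx": 0.15,"ty": 0,"tz": 0,"rx": 0,"ry": 0,"rz": 0}
    - {"tx": 0.08,"ty": 0,"tz": 0,"rx": 0,"ry": 0,"rz": 0}
    - {"tx": 0.04,"ty": 0,"tz": 0.05,"rx": 0,"ry": 0,"rz": 0}
    - {"tx": 0,"ty": 0,"tz": 0.07,"rx": 0,"ry": 0,"rz": 0}
    - {"tx": 0,"ty": 0,"tz": 0,"rx": 0,"ry": 0,"rz": 0}

```text
time: 14.75
tool_pos: [0.4719, -0.2313, 0.0622]
eef_rot: [0.88, -0.475, -0.001, -0.0]
force: [0.1, 0.6, -3.5]
opening: 0.508
gripper_force: 33.3
```

```bash
python3 - <<'E'
from h import *
s=get_state();print(s["time"],s["tool_pos"],s["joint_pos"],s["force"],s["opening"]*85,s["gripper_force"])
for n in("top","side"):
    im,d=camera(n);i=camera_info(n);v,u=np.mgrid[:480,:640];
    p=np.stack([(u-i["K"][0,2])/i["K"][0,0]*d,(v-i["K"][1,2])/i["K"][1,1]*d,d],-1)@i["pose"][:3,:3].T+i["pose"][:3,3]
    k=(d>0)&(np.hypot(p[...,0]-.586,p[...,1]+.397)<.05)&(p[...,2]>.02)
    q=p[k];print(n,k.sum(),np.percentile(q,[5,50,95],axis=0).round(4) if len(q) else "")
    k2=k&(p[...,2]>.045);q=p[k2];print(len(q),np.percentile(q,[2,50,98],axis=0).round(4) if len(q) else "", im[k2].mean(0) if len(q) else "")
    kk=(d>0)&(np.hypot(p[...,0]-.58,p[...,1]+.45)<.02);print("cover z",np.median(p[kk][:,2]))
E
```

```text
14.75 [ 0.47187391 -0.23132936  0.06216325] [-0.17579899  0.75671309  0.99207495  1.96391322 -0.82590477  0.89775585
 -1.30206756] [ 0.12279687  0.61997126 -3.5047267 ] 43.170034440639384 33.25439214706421
top 288 [[ 0.5518 -0.4142  0.0231]
 [ 0.5797 -0.3934  0.0395]
 [ 0.6081 -0.3761  0.0521]]
71 [[ 0.5579 -0.4125  0.0453]
 [ 0.5809 -0.3943  0.0498]
 [ 0.6005 -0.3796  0.0566]] [94.70422535 88.11267606 83.30985915]
cover z 0.013047774887393948
side 1056 [[ 0.5464 -0.4175  0.0264]
 [ 0.5783 -0.3928  0.0402]
 [ 0.6079 -0.3524  0.0511]]
263 [[ 0.5469 -0.4146  0.0453]
 [ 0.577  -0.3877  0.0498]
 [ 0.6022 -0.3499  0.0532]] [123.26996198 107.878327    96.5095057 ]
cover z 0.0118182439769422
```

send_rows:
  increments:
    - {"tx": 0,"ty": 0,"tz": 0.025,"rx": 0,"ry": 0,"rz": 0}
    - {"tx": 0,"ty": 0,"tz": 0.025,"rx": 0,"ry": 0,"rz": 0}
    - {"tx": 0,"ty": 0,"tz": 0,"rx": 0,"ry": 0,"rz": 0}

```text
time: 15.15
tool_pos: [0.4728, -0.2321, 0.0574]
eef_rot: [0.88, -0.475, -0.0, -0.0]
force: [-0.8, -0.1, -2.3]
opening: 0.51
gripper_force: 33.1
```

send_rows:
  increments:
    - {"tx": 0,"ty": 0,"tz": 0.02,"rx": 0,"ry": 0,"rz": 0}
    - {"tx": 0,"ty": 0,"tz": 0,"rx": 0,"ry": 0,"rz": 0}

```text
time: 15.35
tool_pos: [0.4728, -0.2325, 0.0551]
eef_rot: [0.88, -0.475, -0.0, 0.0]
force: [-0.1, -0.4, -2.8]
opening: 0.506
gripper_force: 33.2
```

send_rows:
  increments:
    - {"tx": 0,"ty": 0,"tz": 0.015,"rx": 0,"ry": 0,"rz": 0}
    - {"tx": 0,"ty": 0,"tz": 0,"rx": 0,"ry": 0,"rz": 0}

```text
time: 15.55
tool_pos: [0.4728, -0.2325, 0.0533]
eef_rot: [0.88, -0.475, -0.0, 0.0]
force: [0.3, 0.4, -3.3]
opening: 0.507
gripper_force: 33.2
```

```bash
cat > look.py <<'E'
from h import *
s=get_state();print(s["time"],s["tool_pos"],s["force"],s["ft_torque"],s["opening"]*85,s["gripper_force"])
for n in("top","side"):
    im,d=camera(n);cv2.imwrite("pics/%s_%.1f.png"%(n,s["time"]),im[:,:,::-1]);i=camera_info(n);v,u=np.mgrid[:480,:640]
    p=np.stack([(u-i["K"][0,2])/i["K"][0,0]*d,(v-i["K"][1,2])/i["K"][1,1]*d,d],-1)@i["pose"][:3,:3].T+i["pose"][:3,3]
    k=(d>0)&(np.hypot(p[...,0]-.586,p[...,1]+.397)<.07)&(p[...,2]>.022)&(p[...,2]<.08)&(im.max(-1)<75)
    q=p[k];print(n,k.sum(),np.percentile(q,[3,50,97],axis=0).round(4) if len(q) else "")
    top=q[q[:,2]>np.percentile(q[:,2],60)];print("  top part",top.mean(0).round(4))
E
python3 look.py
```

```text
15.55 [ 0.47283718 -0.23252555  0.05332094] [ 0.27712706  0.43136323 -3.25299186] [ 0.10395935  0.01332371 -0.05494278] 43.13592259484685 33.222105503082275
top 71 [[ 0.5608 -0.4127  0.0222]
 [ 0.5831 -0.3914  0.0333]
 [ 0.6025 -0.3799  0.0469]]
  top part [ 0.5835 -0.3946  0.0407]
side 220 [[ 0.5684 -0.4197  0.0235]
 [ 0.5899 -0.4017  0.0352]
 [ 0.6086 -0.3827  0.0447]]
  top part [ 0.5835 -0.4035  0.0408]
```

send_rows:
  increments:
    - {"tx": 0,"ty": 0,"tz": 0.012,"rx": 0,"ry": 0,"rz": 0}
    - {"tx": 0,"ty": 0,"tz": 0,"rx": 0,"ry": 0,"rz": 0}

```text
time: 15.85
tool_pos: [0.4729, -0.2325, 0.0519]
eef_rot: [0.88, -0.475, -0.0, 0.0]
force: [0.6, 0.0, -2.9]
opening: 0.513
gripper_force: 33.3
```

send_rows:
  increments:
    - {"tx": 0,"ty": 0,"tz": 0.012,"rx": 0,"ry": 0,"rz": 0}
    - {"tx": 0,"ty": 0,"tz": 0,"rx": 0,"ry": 0,"rz": 0}

```text
time: 16.05
tool_pos: [0.4729, -0.2325, 0.0505]
eef_rot: [0.88, -0.475, -0.0, 0.0]
force: [-0.3, 0.7, -1.9]
opening: 0.508
gripper_force: 33.3
```

send_rows:
  increments:
    - {"tx": 0,"ty": 0,"tz": 0.01,"rx": 0,"ry": 0,"rz": 0}
    - {"tx": 0,"ty": 0,"tz": 0,"rx": 0,"ry": 0,"rz": 0}

```text
time: 16.25
tool_pos: [0.4728, -0.2326, 0.0493]
eef_rot: [0.88, -0.475, -0.0, 0.0]
force: [0.3, -0.3, -2.4]
opening: 0.508
gripper_force: 33.3
```

```bash
python3 look.py
```

```text
16.25 [ 0.47284899 -0.23255144  0.0492884 ] [ 0.25641521 -0.26500964 -2.38098762] [ 0.00113263  0.04596398 -0.00642829] 43.14049410232387 33.345433473587036
top 71 [[ 0.5614 -0.4137  0.0222]
 [ 0.5864 -0.3935  0.0309]
 [ 0.603  -0.3799  0.0484]]
  top part [ 0.5844 -0.3953  0.0395]
side 231 [[ 0.5646 -0.4203  0.0242]
 [ 0.591  -0.402   0.0348]
 [ 0.6093 -0.383   0.0445]]
  top part [ 0.5854 -0.402   0.041 ]
```

send_rows:
  increments:
    - {"tx": 0,"ty": 0,"tz": 0.012,"rx": 0,"ry": 0,"rz": 0}
    - {"tx": 0,"ty": 0,"tz": 0,"rx": 0,"ry": 0,"rz": 0}

```text
time: 16.55
tool_pos: [0.4729, -0.2325, 0.0479]
eef_rot: [0.88, -0.475, 0.0, 0.0]
force: [0.3, -0.6, -2.1]
opening: 0.506
gripper_force: 33.4
```

send_rows:
  increments:
    - {"tx": 0,"ty": 0,"tz": 0,"rx": 0,"ry": 0,"rz": 0}
    - {"tx": 0,"ty": 0,"tz": 0,"rx": 0,"ry": 0,"rz": 0}
    - {"tx": 0,"ty": 0,"tz": 0,"rx": 0,"ry": 0,"rz": 0}
    - {"tx": 0,"ty": 0,"tz": 0,"rx": 0,"ry": 0,"rz": 0}
    - {"tx": 0,"ty": 0,"tz": 0,"rx": 0,"ry": 0,"rz": 0}
    - {"tx": 0,"ty": 0,"tz": 0,"rx": 0,"ry": 0,"rz": 0}
    - {"tx": 0,"ty": 0,"tz": 0,"rx": 0,"ry": 0,"rz": 0}
  jaw: 0.25

```text
time: 17.25
tool_pos: [0.4729, -0.2326, 0.048]
eef_rot: [0.88, -0.475, 0.0, -0.0]
force: [-0.5, -0.1, -3.0]
opening: 0.624
gripper_force: 6.7
```

```bash
python3 look.py
```

```text
17.25 [ 0.47289571 -0.23257469  0.0479791 ] [-0.53009102 -0.07979602 -2.95859842] [ 0.00541317 -0.02878519 -0.02110867] 53.04918115517604 6.735354959964752
top 63 [[ 0.5483 -0.4136  0.0227]
 [ 0.5859 -0.391   0.0333]
 [ 0.616  -0.3791  0.047 ]]
  top part [ 0.5837 -0.3947  0.0418]
side 373 [[ 0.552  -0.4305  0.024 ]
 [ 0.5898 -0.3971  0.0346]
 [ 0.6205 -0.3732  0.0441]]
  top part [ 0.5879 -0.3994  0.0402]
```

send_rows:
  increments:
    - {"tx": -0.03,"ty": 0,"tz": 0,"rx": 0,"ry": 0,"rz": 0}
    - {"tx": -0.06,"ty": 0,"tz": 0,"rx": 0,"ry": 0,"rz": 0}
    - {"tx": -0.1,"ty": 0,"tz": 0,"rx": 0,"ry": 0,"rz": 0}
    - {"tx": -0.1,"ty": 0,"tz": 0,"rx": 0,"ry": 0,"rz": 0}
    - {"tx": -0.12,"ty": 0,"tz": 0,"rx": 0,"ry": 0,"rz": 0}
    - {"tx": -0.12,"ty": 0,"tz": 0,"rx": 0,"ry": 0,"rz": 0}
    - {"tx": -0.12,"ty": 0,"tz": 0,"rx": 0,"ry": 0,"rz": 0}
    - {"tx": -0.12,"ty": 0,"tz": -0.05,"rx": 0,"ry": 0,"rz": 0}
    - {"tx": -0.08,"ty": 0,"tz": -0.15,"rx": 0,"ry": 0,"rz": 0}
    - {"tx": 0,"ty": 0,"tz": 0,"rx": 0,"ry": 0,"rz": 0}

```text
time: 18.35
tool_pos: [0.4165, -0.1458, 0.073]
eef_rot: [0.88, -0.475, 0.0, -0.001]
force: [0.8, -1.1, -2.1]
opening: 0.627
gripper_force: 6.7
```

```bash
python3 look.py
```

```text
18.35 [ 0.41651531 -0.14582744  0.0729806 ] [ 0.78789283 -1.06632287 -2.12126862] [-0.06813191 -0.0069184   0.06137602] 53.27801875165489 6.713541224598885
top 55 [[ 0.5676 -0.4135  0.0226]
 [ 0.5857 -0.3903  0.031 ]
 [ 0.6004 -0.381   0.0493]]
  top part [ 0.5857 -0.3968  0.0414]
side 293 [[ 0.5705 -0.4163  0.0233]
 [ 0.5873 -0.4053  0.0336]
 [ 0.6012 -0.3831  0.0447]]
  top part [ 0.5863 -0.4023  0.0407]
```

send_rows:
  increments:
    - {"tx": 0,"ty": 0,"tz": 0,"rx": 0,"ry": 0,"rz": -0.03}
    - {"tx": 0,"ty": 0,"tz": 0,"rx": 0,"ry": 0,"rz": -0.07}
    - {"tx": 0,"ty": 0,"tz": 0,"rx": 0,"ry": 0,"rz": -0.08}
    - {"tx": 0,"ty": 0,"tz": 0,"rx": 0,"ry": 0,"rz": -0.08}
    - {"tx": 0,"ty": 0,"tz": 0,"rx": 0,"ry": 0,"rz": -0.08}
    - {"tx": 0,"ty": 0,"tz": 0,"rx": 0,"ry": 0,"rz": -0.08}
    - {"tx": 0,"ty": 0,"tz": 0,"rx": 0,"ry": 0,"rz": -0.08}
    - {"tx": 0,"ty": 0,"tz": 0,"rx": 0,"ry": 0,"rz": -0.08}
    - {"tx": 0,"ty": 0,"tz": 0,"rx": 0,"ry": 0,"rz": -0.05}
    - {"tx": 0,"ty": 0,"tz": 0,"rx": 0,"ry": 0,"rz": 0}

```text
time: 19.45
tool_pos: [0.4171, -0.1476, 0.0716]
eef_rot: [1.0, -0.0, 0.0, -0.0]
force: [-0.2, -0.7, -3.1]
opening: 0.626
gripper_force: 6.7
```

send_rows:
  increments:
    - {"tx": 0.05,"ty": -0.06,"tz": 0,"rx": 0,"ry": 0,"rz": 0}
    - {"tx": 0.1,"ty": -0.12,"tz": 0,"rx": 0,"ry": 0,"rz": 0}
    - {"tx": 0.1,"ty": -0.12,"tz": 0,"rx": 0,"ry": 0,"rz": 0}
    - {"tx": 0.05,"ty": -0.06,"tz": 0.05,"rx": 0,"ry": 0,"rz": 0}
    - {"tx": 0,"ty": 0,"tz": 0.1,"rx": 0,"ry": 0,"rz": 0}
    - {"tx": 0,"ty": 0,"tz": 0.08,"rx": 0,"ry": 0,"rz": 0}
    - {"tx": 0,"ty": 0,"tz": 0.05,"rx": 0,"ry": 0,"rz": 0}
    - {"tx": 0,"ty": 0,"tz": 0.02,"rx": 0,"ry": 0,"rz": 0}
    - {"tx": 0,"ty": 0,"tz": 0,"rx": 0,"ry": 0,"rz": 0}

```text
time: 20.35
tool_pos: [0.4525, -0.1047, 0.0356]
eef_rot: [1.0, -0.001, -0.0, 0.0]
force: [0.0, 0.4, -2.3]
opening: 0.627
gripper_force: 6.7
```

send_rows:
  increments:
    - {"tx": 0,"ty": 0,"tz": 0.015,"rx": 0,"ry": 0,"rz": 0}
    - {"tx": 0,"ty": 0,"tz": 0,"rx": 0,"ry": 0,"rz": 0}
    - {"tx": 0,"ty": 0,"tz": 0,"rx": 0,"ry": 0,"rz": 0}

```text
time: 20.65
tool_pos: [0.4532, -0.1042, 0.0344]
eef_rot: [1.0, -0.001, 0.0, -0.0]
force: [-0.9, -0.4, -2.9]
opening: 0.626
gripper_force: 6.7
```

send_rows:
  increments:
    - {"tx": 0,"ty": 0,"tz": 0.012,"rx": 0,"ry": 0,"rz": 0}
    - {"tx": 0,"ty": 0,"tz": 0,"rx": 0,"ry": 0,"rz": 0}
    - {"tx": 0,"ty": 0,"tz": 0,"rx": 0,"ry": 0,"rz": 0}

```text
time: 20.95
tool_pos: [0.4531, -0.104, 0.0327]
eef_rot: [1.0, -0.001, 0.0, 0.0]
force: [-0.4, 0.2, -2.5]
opening: 0.626
gripper_force: 6.7
```

send_rows:
  increments:
    - {"tx": 0,"ty": 0,"tz": 0.01,"rx": 0,"ry": 0,"rz": 0}
    - {"tx": 0,"ty": 0,"tz": 0,"rx": 0,"ry": 0,"rz": 0}
    - {"tx": 0,"ty": 0,"tz": 0,"rx": 0,"ry": 0,"rz": 0}

```text
time: 21.25
tool_pos: [0.4532, -0.1041, 0.0317]
eef_rot: [1.0, -0.001, 0.0, -0.0]
force: [-0.2, 0.5, 3.4]
opening: 0.625
gripper_force: 6.6
```

Contact. Open fully and rise.

send_rows:
  increments:
    - {"tx": 0,"ty": 0,"tz": 0,"rx": 0,"ry": 0,"rz": 0}
    - {"tx": 0,"ty": 0,"tz": 0,"rx": 0,"ry": 0,"rz": 0}
    - {"tx": 0,"ty": 0,"tz": 0,"rx": 0,"ry": 0,"rz": 0}
    - {"tx": 0,"ty": 0,"tz": 0,"rx": 0,"ry": 0,"rz": 0}
    - {"tx": 0,"ty": 0,"tz": 0,"rx": 0,"ry": 0,"rz": 0}
    - {"tx": 0,"ty": 0,"tz": 0,"rx": 0,"ry": 0,"rz": 0}
    - {"tx": 0,"ty": 0,"tz": 0,"rx": 0,"ry": 0,"rz": 0}
    - {"tx": 0,"ty": 0,"tz": 0,"rx": 0,"ry": 0,"rz": 0}
  jaw: 1

```text
time: 22.05
tool_pos: [0.4531, -0.1041, 0.0315]
eef_rot: [1.0, -0.001, -0.0, 0.0]
force: [0.3, -0.4, 0.6]
opening: 1.003
gripper_force: 0.0
```

send_rows:
  increments:
    - {"tx": 0,"ty": 0,"tz": -0.03,"rx": 0,"ry": 0,"rz": 0}
    - {"tx": 0,"ty": 0,"tz": -0.08,"rx": 0,"ry": 0,"rz": 0}
    - {"tx": 0,"ty": 0,"tz": -0.2,"rx": 0,"ry": 0,"rz": 0}
    - {"tx": 0,"ty": 0,"tz": -0.2,"rx": 0,"ry": 0,"rz": 0}
    - {"tx": 0,"ty": 0,"tz": -0.2,"rx": 0,"ry": 0,"rz": 0}
    - {"tx": 0,"ty": 0,"tz": -0.2,"rx": 0,"ry": 0,"rz": 0}
    - {"tx": 0,"ty": 0,"tz": -0.2,"rx": 0,"ry": 0,"rz": 0}
    - {"tx": 0,"ty": 0,"tz": -0.1,"rx": 0,"ry": 0,"rz": 0}
    - {"tx": 0,"ty": 0,"tz": 0,"rx": 0,"ry": 0,"rz": 0}

```text
time: 22.95
tool_pos: [0.4538, -0.1044, 0.1782]
eef_rot: [1.0, -0.001, 0.001, 0.0]
force: [-0.1, -0.1, 0.1]
opening: 1.004
gripper_force: 0.0
```

```bash
python3 look.py; python3 - <<'E'
from h import *
s=get_state();i=camera_info("wrist");im,d=camera("wrist");P=wpose(s);v,u=np.mgrid[:480,:640]
p=np.stack([(u-i["K"][0,2])/i["K"][0,0]*d,(v-i["K"][1,2])/i["K"][1,1]*d,d],-1)@P[:3,:3].T+P[:3,3]
for a,b in((.375,.41),(.42,.48),(.485,.56),(.58,.605),(.62,.68)):
    k=(d>0)&(p[...,0]>a)&(p[...,0]<b)&(abs(p[...,1]+.104)<.07)&(p[...,2]>.012)&(p[...,2]<.09);q=p[k]
    print(a,b,len(q),np.percentile(q,[3,50,97],axis=0).round(3).tolist() if len(q) else "")
t,_=camera("top");o=np.load("pics/top0.npz")["im"]
print("eraser diff",np.abs(t[200:217,190:215].astype(int)-o[200:217,190:215]).mean())
E
```

```text
22.95 [ 0.45380846 -0.10435008  0.17820745] [-0.09089068 -0.07006141  0.06767239] [ 0.02399566 -0.04885716 -0.01881823] 85.335227917199 0.0
top 54 [[ 0.568  -0.4134  0.0227]
 [ 0.5817 -0.3924  0.0333]
 [ 0.5998 -0.3802  0.0464]]
  top part [ 0.5871 -0.3972  0.0418]
side 299 [[ 0.5706 -0.4156  0.0228]
 [ 0.5872 -0.4049  0.0337]
 [ 0.6008 -0.3826  0.0445]]
  top part [ 0.5865 -0.4014  0.0408]
0.375 0.41 1813 [[0.386, -0.129, 0.039], [0.399, -0.104, 0.045], [0.41, -0.08, 0.046]]
0.42 0.48 3943 [[0.423, -0.131, 0.029], [0.452, -0.111, 0.044], [0.478, -0.078, 0.052]]
0.485 0.56 2824 [[0.487, -0.127, 0.027], [0.511, -0.107, 0.043], [0.557, -0.091, 0.046]]
0.58 0.605 3152 [[0.581, -0.131, 0.021], [0.593, -0.105, 0.032], [0.604, -0.078, 0.035]]
0.62 0.68 0 
eraser diff 4.5019607843137255
```

```bash
python3 -c "
from workcell import *
print(finish_job())"
```

```text
the job is handed in; nothing more can be done
None
```

The job is handed in, with no verdict returned: by depth readings at about 23 s the loupe stands upright near the middle of the notebook cover and the reacher lies flat on the bare table, well in front of the riser, and the eraser looked unmoved in the top view.

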